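Load the capsule plate under the spring-closed dust cover

ROBOT

A 6-joint arm with a two-finger parallel gripper is mounted at the origin on the work surface. World frame = base frame: x ahead of the robot, y to its left, z up, the work surface at z = 0. Lengths are in m, angles in rad, forces in N, time in s.
With the tool pointing down it reaches from about 0.3 to 0.875 m from the base axis. Payload 6.4 kg.
Tool frame: the origin (TCP) lies midway between the tips of the shut fingers; the grasp point (between the pads) lies 19 mm behind it; z points along the fingers, y is the direction in which the jaws open and shut (so a half turn about z gives the same grasp; the last joint's range is limited). The gripper opens to 85 mm and grips with 20 to 120 N. Pads are 22 mm wide; open, the fingers measure 114 mm over their backs; the gripper's body (76 mm by 85 mm) begins 54 mm behind the grasp point. The pads swing forward as they close: fully open they stand 13 mm farther back than shut.
Start: joints at [1.026, 0.181, 1.607, -0, 1.354, -0.206], TCP at [0.191, 0.542, 0.231] pointing down, gripper open.
Joint ranges: [-2.99, 2.99], [-0.89, 2.07], [0.3, 2.58], [-1.14, 4.28], [0, 2.63], [-3.12, 3.12]. Speed limits (rad/s): [2.57, 2.57, 3.01, 3.14, 3.14, 3.14].

INTERFACE

Orientations are given as a unit quaternion [w, x, y, z].
In Python, from bench import ctrl, optics, ticket gives the robot as it stands. The module is installed in compiled form; this text tells all that it offers.
- The arm moves only by the tool step_arm, never from a script. Its argument "targets" is text: rows parted by semicolons, each of 6 numbers parted by spaces: the shift along the tool's x, y, z in mm, then the turn, a rotation vector about the tool's x, y, z in rad. In form: dx dy dz rx ry rz; .... A call has 1 to 8 rows; each row is the pose to reach, as a shift and turn from the pose commanded when the call began, along the tool's axes at that moment; what a row does not reach only later rows make up. A row lasts 1/8 s, in which the tool goes at most 62.5 mm and 10.7 degrees, less where a joint would pass 70% of its speed; a pose out of reach is approached as far as the arm can. A call with a gripper value outside its range is refused whole. "grip" is the opening in per cent of the stroke, from 0 (shut) to 100 (fully open), set as the call begins (left out, the last holds). The fingers move at their own pace and stop on an object; the grip force is fixed at half the most. Time passes only in rows, so rows that repeat a pose let the fingers close. It gives the time, the measured TCP pose, the force and the opening at its end, in the units of the state.
- ctrl.get_obs(): the state, without advancing time (a new reading comes with each control period).
- optics.camera(name): name is "scene" or "top" or "wrist"; returns a dict with "image" (384x512x3 uint8, red, green, blue), "mtx" (3x3 intrinsics, pixels), "D" ([k1, k2, p1, p2, k3] as OpenCV has them; the pictures are not rectified), "xyz" and "orientation" of the camera in the world. Camera axes: x right, y up, looking along -z (the intrinsics and any distortion apply to the point x, -y, -z); pixel columns grow to the right and rows downward; lengths in m; the calibration is good to about 2 mm. A picture is of the moment at which its call begins. There is no depth.
- ticket.hand_in(): hands the job in, once; it reports no verdict.
The state is a dict: "time_s": time; "q": joint angles; "dq": joint speeds; "joint_efforts": joint torques, N m; "eef_pos": TCP position; "eef_rot": TCP orientation; "wrist_force": force on the tool from outside, world axes, zero at the start; "torque": the same for the moment, N m; "opening": opening from 0.0 (shut) to 1.0 (fully open).
Only numpy, scipy, OpenCV 4.12 (cv2) and the standard library are available. Lean on these libraries where they do the work, as an engineer would, in place of code of your own. Each camera call takes 0.05 s, during which the arm holds its last target.

TASK

Press the checking station's press bar down with one fingertip and keep the dust cover up that way while the other finger pushes the capsule plate carrier along its lane, under the cover, until it is fully home against the end stop. Then let the cover spring shut behind it. Only press and push: do not lift or tip the carrier, and leave everything else on the bench where it stands.

Things in the scene. Friction and masses are not known exactly. Their poses are not given: they have to be found in the camera images.
- station: Checking station, fixed: grey base 420 x 155 mm with a straight lane. Origin: bench surface, on the lane's centre line, below the front edge of the dust cover. x runs along the lane in the pushing direction, y sideways to the press bar, z up. Lane floor 10 mm above the origin; rails 10 mm high, 54 mm apart, from x = -235 to 90 mm. All station coordinates are in this frame
- end_stop (a point): middle of the end stop at lane-floor height, station x = 90 mm: the face of a grey housing 66 mm tall that the plate's front edge touches when home
- skirt (a point): middle of the cover's front skirt, on its lower edge line, when shut 12 mm above the bench at station x = 0; moves with the cover. The skirt ends 2 mm over the lane floor and blocks the plate while shut; a notch 26 mm wide, 18 mm high over the lane floor, in its middle leaves room for the carrier's stem
- axle (a point): point of the cover's axle at station x = 0, y = 45, z = 34 mm; it runs along the lane, in posts 44 mm tall. The cover (white frame, clear window) spans station x = 0 to 90 mm, y = -35 to 45 mm, top 41 mm above the bench when shut. Raised, its far edge comes up to about 100 mm above the bench: keep the hand behind x = -15 mm
- cover (a joint): turn of the dust cover and its press bar, one rigid piece on the axle. 0 = shut, 0.85 rad = fully open; the plate passes under it from about 0.5 rad. A spring shuts it: about 3 N on the bar starts to open it, about 6 N holds it fully open
- bar_mid (a point): middle of the top face of the press bar, a black flat bar 200 mm long (station x = -230 to -30 mm), 30 mm wide, moving with the cover. Shut: station y = 80, z = 50 mm, sloping up outwards by 0.6 rad; fully pressed: y = 80, z = 20 mm, nearly level. A fingertip may press anywhere on it and slide along it. Fingers opened about 66 mm square across the lane: one on the bar, one over mid-lane
- carrier: Capsule plate carrier, loose in the lane, 0.2 to 0.35 kg: white plate 80 x 50 x 14 mm, a stem 14 mm wide, 8 mm high running 55 mm back, and on its end an upright push pad 44 mm wide, 30 high, 10 thick. Origin: underside, at the plate's centre; x forward along the lane, stem and pad at -x. Home: origin at station x = 50, z = 10 mm; stem in the skirt's notch, pad outside
- push_face (a point): centre of the push pad's rear face (the face to push on), 105 mm behind the carrier's origin, 15 mm above the lane floor; at station x = -55 mm when home
- tamper: Bystander, leave alone: tamper: 60 x 45 mm plastic foot with an upright stalk and a round black knob, 63 mm tall; origin under the centre of its foot. It stands beside the lane, on the side away from the press bar
- bottle: Bystander, leave alone: white bottle, 56 mm wide, 100 mm tall; origin at the centre of its underside
- beaker: Bystander, leave alone: small white open cup, 60 mm wide, 70 mm tall; origin at the centre of its underside
- scraper: Bystander, leave alone: flat grey scraper card, 90 x 60 x 5 mm, lying; origin at the centre of its underside
- spatula: Bystander, leave alone: hand spatula lying on the bench; origin at its underside
- bowl: Bystander, leave alone: white bowl, 90 mm wide, 40 mm tall; origin at the centre of its underside
- jar: Bystander, leave alone: amber jar, 60 mm wide, 70 mm tall; origin at the centre of its underside
There are look-alikes about, which are no part of the job. What is shaped like the carrier but yellow is not meant.

How it is judged:
By the outcome, as a careful person would: the job done as asked, in the order asked, and still so for the second after the job is handed in, with the robot touching nothing.
It also fails if it takes over 48 s, if anything falls off the work surface, if the arm or the gripper's body presses on something with over 40 N, if the wrist force passes 120 N, or if a joint passes its speed limit or range.

## Working session

There is one attempt and no reset: what is moved stays moved. The work goes in short steps, Python scripts to look and compute and a tool call to move; the robot and the scene stay as the last step left them, time stands still between calls to the robot, and variables do not carry over. Pictures are saved under pics/ and viewed, and the job is handed in when it is done.

Besides the shell and the picture viewer there is one more tool, called after ">>>" as name(argument=value, ...) on one line, values as JSON. step_arm: Moves the arm, as the interface text tells. Its arguments: {"type":"object","properties":{"targets":{"type":"string"},"grip":{"type":"number"}},"required":["targets"]}

```bash
ls; mkdir -p pics; cat > h.py <<'E'
import numpy as np, cv2
from scipy.spatial.transform import Rotation as R
from bench import ctrl, optics, ticket
def rot(q): return R.from_quat([q[1],q[2],q[3],q[0]]).as_matrix()
def ray(c,uv):
    p=cv2.undistortPoints(np.array([[uv]],float),np.array(c['mtx']),np.array(c['D']))[0,0]
    return np.array(c['xyz']), rot(c['orientation'])@np.array([p[0],-p[1],-1.])
def onz(c,uv,z):
    o,d=ray(c,uv); return o+d*(z-o[2])/d[2]
def proj(c,P):
    p=rot(c['orientation']).T@(np.array(P)-np.array(c['xyz']))
    q=np.array([[p[0],-p[1],-p[2]]])
    return cv2.projectPoints(q,np.zeros(3),np.zeros(3),np.array(c['mtx']),np.array(c['D']))[0][0,0]
def tri(c1,u1,c2,u2):
    o1,d1=ray(c1,u1);o2,d2=ray(c2,u2)
    t=np.linalg.lstsq(np.c_[d1,-d2],o2-o1,rcond=None)[0]
    a=o1+d1*t[0];b=o2+d2*t[1]; return (a+b)/2,np.linalg.norm(a-b)
def save(c,n): cv2.imwrite('pics/'+n,c['image'][:,:,::-1])
E
python3 - <<'E'
from h import *
import pickle
d={}
for n in ['scene','top','wrist']:
    c=optics.camera(n); d[n]=c; save(c,n+'0.png'); print(n,np.round(c['xyz'],3),np.round(c['orientation'],3))
pickle.dump(d,open('c0.pkl','wb'))
o=ctrl.get_obs();print(o)
E
```

```text
pics
scene [1.537 0.26  0.994] [0.565 0.258 0.332 0.71 ]
top [2.580e-01 1.000e-03 1.259e+00] [-0.698 -0.077  0.075  0.708]
wrist [0.121 0.566 0.373] [ 0.808 -0.119 -0.083  0.571]
{'time_s': 0.15, 'q': array([ 1.02569961e+00,  1.81380890e-01,  1.60776977e+00,  2.10578916e-05,
        1.35377928e+00, -2.06318171e-01]), 'dq': array([ 0.0022082 , -0.00109893, -0.00120398, -0.00114992,  0.00087628,
       -0.00055809]), 'joint_efforts': array([ 1.04252693e-03, -4.45259643e+01, -3.51690352e+01, -2.02195120e-04,
        6.00711006e-03,  2.40103464e-05]), 'eef_pos': array([0.19086161, 0.54196244, 0.23058932]), 'eef_rot': array([-2.54907823e-04,  1.68582599e-01,  9.85687303e-01, -6.18228693e-04]), 'wrist_force': array([-0.7925187 ,  0.78190507,  0.83637039]), 'torque': array([0.01165918, 0.02019524, 0.07470842]), 'opening': 1.0023240340256914}
```

View pics/scene0.png

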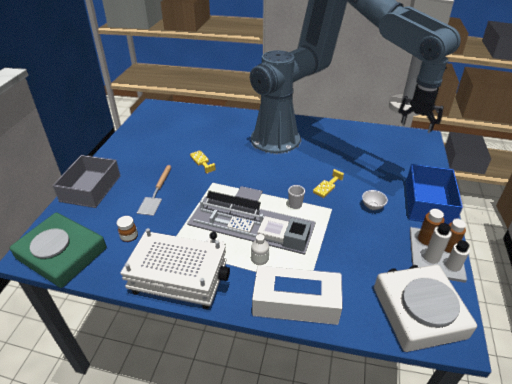

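View pics/top0.png

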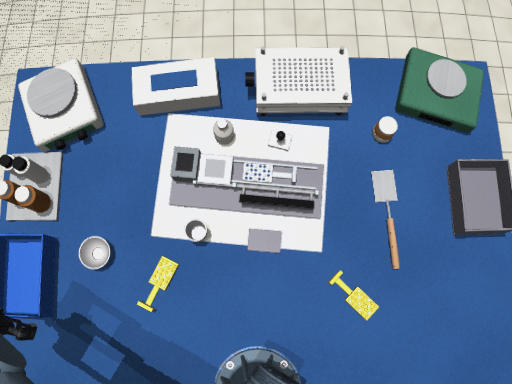

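View pics/wrist0.png

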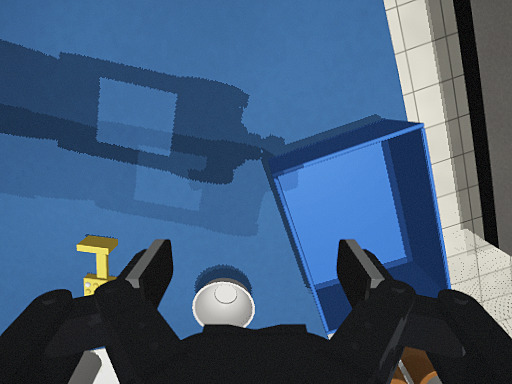

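```bash
python3 - <<'E'
from h import *
import pickle
d=pickle.load(open('c0.pkl','rb'))
im=d['top']['image'][:,:,::-1]
cv2.imwrite('pics/topz.png',cv2.resize(im[110:260,150:335],None,fx=4,fy=4,interpolation=cv2.INTER_CUBIC))
im=d['scene']['image'][:,:,::-1]
cv2.imwrite('pics/scz.png',cv2.resize(im[170:280,175:335],None,fx=5,fy=5,interpolation=cv2.INTER_CUBIC))
E
```

```text
(no output)
```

View pics/topz.png

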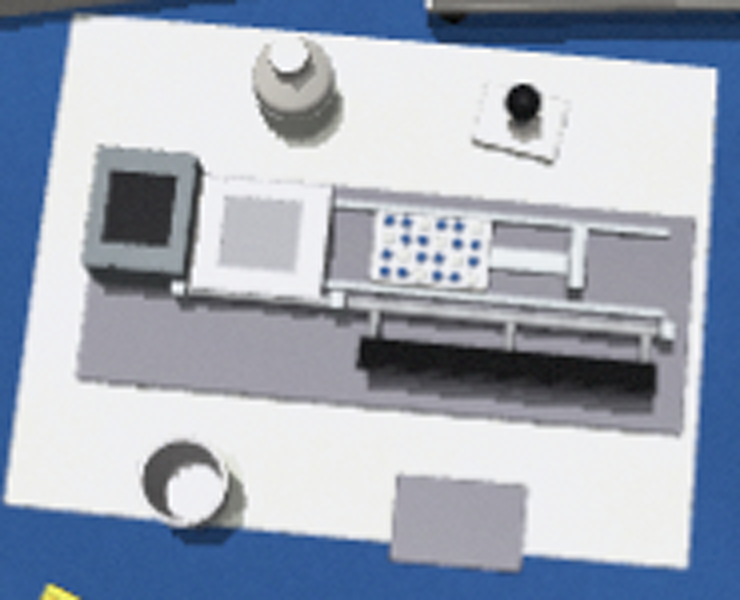

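View pics/scz.png

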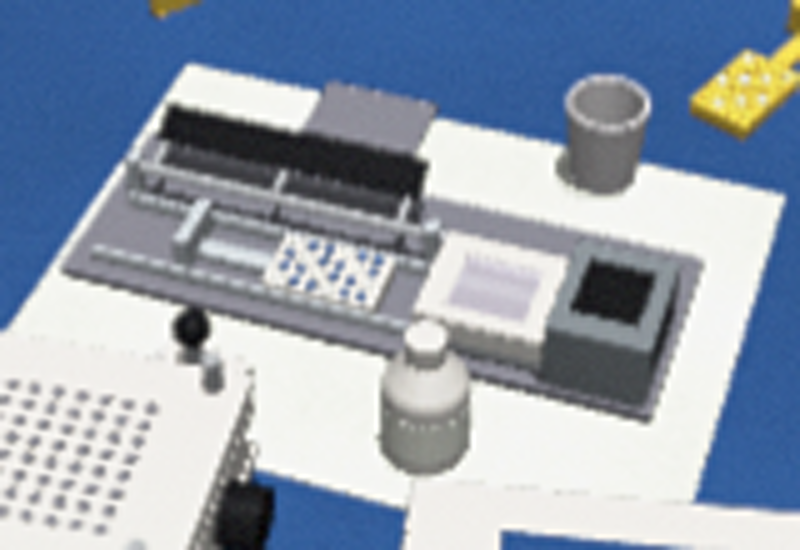

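```bash
python3 - <<'E'
from h import *
import pickle
from scipy.optimize import least_squares
d=pickle.load(open('c0.pkl','rb'))
T=d['top'];S=d['scene']
zt=lambda u,v:(150+(u+.5)/4-.5,110+(v+.5)/4-.5)
zs=lambda u,v:(175+(u+.5)/5-.5,170+(v+.5)/5-.5)
yo,zo=80+15*np.cos(.6),50+15*np.sin(.6)
cor=[(T,zt(363,367),(-30,yo,zo)),(T,zt(655,397),(-230,yo,zo)),
(T,zt(333,184),(0,-35,41)),(T,zt(668,234),(-235,-29,20)),
(S,zs(163,107),(-230,yo,zo)),(S,zs(428,162),(-30,yo,zo)),
(S,zs(415,312),(0,-35,41)),(S,zs(445,236),(0,45,41)),(S,zs(96,250),(-235,-29,20))]
def W(p,P):
    c,s=np.cos(p[2]),np.sin(p[2]); x,y,z=np.array(P)/1000
    return [p[0]+c*x-s*y,p[1]+s*x+c*y,z]
f=lambda p:np.concatenate([proj(c,W(p,P))-uv for c,uv,P in cor])
print('base corners',[np.round(onz(T,zt(*q),.01),4) for q in[(80,380),(682,433),(694,215)]])
r=least_squares(f,[.56,.0,1.5],loss='soft_l1');print(r.x);print(np.round(r.fun.reshape(-1,2),2))
p=r.x
def inv(P):
    c,s=np.cos(p[2]),np.sin(p[2]);a,b=P[0]-p[0],P[1]-p[1];return np.round(np.array([c*a+s*b,-s*a+c*b,P[2]])*1000,1)
for q in[(80,380),(682,433),(694,215)]: print('base st',inv(onz(T,zt(*q),.01)))
print('plate corners',[inv(onz(T,zt(*q),.024)) for q in[(378,207),(492,215),(488,292),(371,283)]])
print('pad top rear',[inv(onz(T,zt(*q),.040)) for q in[(587,227),(583,285)]])
print('tamper',inv(onz(T,zt(523,102),.055)),[inv(onz(T,zt(*q),.01)) for q in[(484,80),(570,98),(472,143),(556,162)]])
print(T['mtx'],[proj(T,W(p,P)) for P in[(90,0,66)]],np.array(zt(196,215)))
np.save('st.npy',p)
E
```

```text
base corners [array([0.4998, 0.2329, 0.01  ]), array([ 0.4564, -0.1804,  0.01  ]), array([ 0.6109, -0.1961,  0.01  ])]
[0.59149282 0.05932273 1.46342246]
[[-1.36 -0.02]
 [ 1.07 -0.76]
 [ 0.07  0.59]
 [ 0.64 -0.19]
 [ 0.83 -0.76]
 [ 0.43  0.05]
 [-0.61  0.41]
 [ 0.96 -0.32]
 [-0.49  0.08]]
base st [162.8 109.8  10. ]
base st [-252.8  108.7   10. ]
base st [-251.8  -46.7   10. ]
plate corners [array([-31.1, -28. ,  24. ]), array([-110.2,  -29.4,   24. ]), array([-112. ,   25.4,   24. ]), array([-31.6,  26.4,  24. ])]
pad top rear [array([-175.4,  -22.4,   40. ]), array([-175.5,   18.6,   40. ])]
tamper [-124.4 -102.8   55. ] [array([ -96.5, -132.8,   10. ]), array([-158.7, -124.9,   10. ]), array([-92. , -84.9,  10. ]), array([-152.2,  -76.4,   10. ])]
[[463.38750261   0.         253.19882988]
 [  0.         463.38750261 192.15887995]
 [  0.           0.           1.        ]] [array([197.84670526, 163.12926926])] [198.625 163.375]
```

The scene is clear. The station's origin is at about (0.5915, 0.0593) with a yaw of 1.463, and the carrier's push face is at about station x = -176. Next I work out the approach.

```bash
cat >> h.py <<'E'
st=np.load('st.npy') if __import__('os').path.exists('st.npy') else None
def W(P,p=None):
    p=st if p is None else p
    c,s=np.cos(p[2]),np.sin(p[2]); x,y,z=np.array(P)/1000
    return np.array([p[0]+c*x-s*y,p[1]+s*x+c*y,z])
def inv(P):
    p=st;c,s=np.cos(p[2]),np.sin(p[2]);a,b=P[0]-p[0],P[1]-p[1];return np.round(np.array([c*a+s*b,-s*a+c*b,P[2]])*1000,1)
def delta(P):
    o=ctrl.get_obs();M=rot(o['eef_rot']);c,s=np.cos(st[2]),np.sin(st[2])
    G=np.array([[c,s,0],[s,-c,0],[0,0,-1]]) # cols: tool x=+st x, y=-st y, z down
    print('d mm',np.round(M.T@(W(P)-o['eef_pos'])*1000,1),'rv',np.round(R.from_matrix(M.T@G).as_rotvec(),4),'st now',inv(o['eef_pos']),'F',np.round(o['wrist_force'],1))
E
python3 - <<'E'
from h import *
delta((-198,40,200))
E
```

```text
d mm [-544.7 -523.9   31.1] rv [-1.3000e-03  6.0000e-04  1.3394e+00] st now [436.9 450.  230.6] F [-0.8  0.8  0.8]
```

>>> step_arm(targets="-545 -524 31 0 0 1.339;-545 -524 31 0 0 1.339;-545 -524 31 0 0 1.339;-545 -524 31 0 0 1.339;-545 -524 31 0 0 1.339;-545 -524 31 0 0 1.339;-545 -524 31 0 0 1.339;-545 -524 31 0 0 1.339", grip=78)

```text
time_s: 1.15
eef_pos: [0.4162, 0.0941, 0.2109]
eef_rot: [0.0, 0.745, 0.667, 0.0]
wrist_force: [0.8, 0.1, -0.2]
opening: 0.778
```

```bash
python3 - <<'E'
from h import *
delta((-198,40,200))
E
```

```text
d mm [-213.5  138.5   10.9] rv [ 0.0007 -0.0002 -0.0024] st now [ 15.8 178.  210.9] F [ 0.8  0.1 -0.2]
```

>>> step_arm(targets="-213 138 11 0 0 -0.002;-213 138 11 0 0 -0.002;-213 138 11 0 0 -0.002;-213 138 11 0 0 -0.002;-213 138 11 0 0 -0.002;-213 138 11 0 0 -0.002;-213 138 11 0 0 -0.002")

```text
time_s: 2.02
eef_pos: [0.5296, -0.129, 0.1997]
eef_rot: [-0.0, 0.743, 0.67, 0.0]
wrist_force: [-0.1, -0.4, -0.2]
opening: 0.779
```

```bash
python3 - <<'E'
from h import *
import pickle
delta((-198,40,200))
c=optics.camera('wrist');save(c,'w1.png');pickle.dump(c,open('w1.pkl','wb'))
print(inv(c['xyz']))
for P in [(-230,92.4,58.5),(-30,92.4,58.5),(0,-35,41),(0,45,41),(0,-27,20),(0,27,20),(-176,-22,40),(-176,22,40),(-31,-25,24),(-31,25,24)]: print(P,np.round(proj(c,W(P)),1))
E
```

```text
d mm [-4.1  1.3 -0.3] rv [-0.0005 -0.0005  0.0037] st now [-193.9   41.3  199.7] F [-0.1 -0.4 -0.2]
[-120.8   42.   342.5]
(-230, 92.4, 58.5) [207.7 212. ]
(-30, 92.4, 58.5) [198.2   0.6]
(0, -35, 41) [338.6 -28.5]
(0, 45, 41) [251.8 -29.3]
(0, -27, 20) [324.6 -19. ]
(0, 27, 20) [270.2 -19.5]
(-176, -22, 40) [313.4 159.7]
(-176, 22, 40) [273.  159.5]
(-31, -25, 24) [321.6  14.4]
(-31, 25, 24) [271.9  14. ]
```

View pics/w1.png

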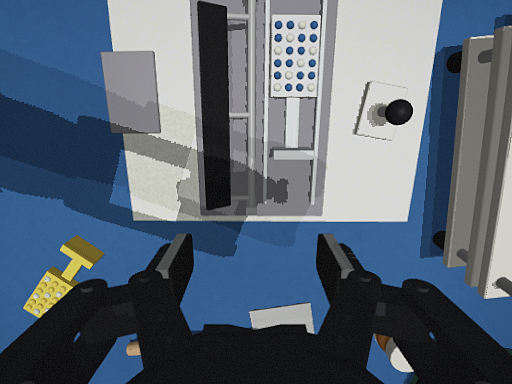

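```bash
python3 - <<'E'
from h import *
import pickle
c=pickle.load(open('w1.pkl','rb'))
im=c['image'][220:310,130:370,::-1];cv2.imwrite('pics/w1z.png',cv2.resize(im,None,fx=3,fy=3))
for h in (0,5,8,12,16):
  print(h,[np.round(proj(c,W((-193.9+dx,41.3+dy,199.7+h))),1).tolist() for dx,dy in((11,33),(11,-33),(-11,33),(-11,-33),(11,47))])
E
```

```text
0 [[195.7, 224.2], [315.6, 224.5], [198.0, 259.6], [313.0, 259.9], [170.4, 224.1]]
5 [[193.8, 227.9], [317.6, 228.3], [196.3, 264.2], [314.8, 264.5], [167.7, 227.8]]
8 [[192.7, 230.3], [318.8, 230.7], [195.2, 267.2], [315.9, 267.5], [166.0, 230.2]]
12 [[191.0, 233.6], [320.5, 234.0], [193.7, 271.2], [317.5, 271.6], [163.7, 233.5]]
16 [[189.3, 237.1], [322.3, 237.5], [192.1, 275.5], [319.1, 275.9], [161.2, 236.9]]
```

View pics/w1z.png

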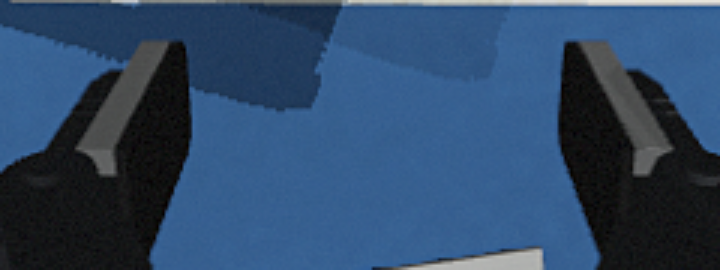

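>>> step_arm(targets="-4 1 60 0 0 0.002;-4 1 120 0 0 0.002;-4 1 140 0 0 0.002;-4 1 140 0 0 0.002;-4 1 140 0 0 0.002;-4 1 140 0 0 0.002")

```text
time_s: 2.82
eef_pos: [0.532, -0.1349, 0.0617]
eef_rot: [0.002, 0.744, 0.668, 0.001]
wrist_force: [0.7, 0.2, -0.2]
opening: 0.776
```

```bash
python3 - <<'E'
from h import *
delta((-198,40,15))
c=optics.camera('wrist');save(c,'w2.png')
E
```

```text
d mm [ 1.5 -1.8 46.7] rv [0.0032 0.0012 0.0009] st now [-199.4   38.4   61.7] F [ 0.7  0.2 -0.2]
```

View pics/w2.png

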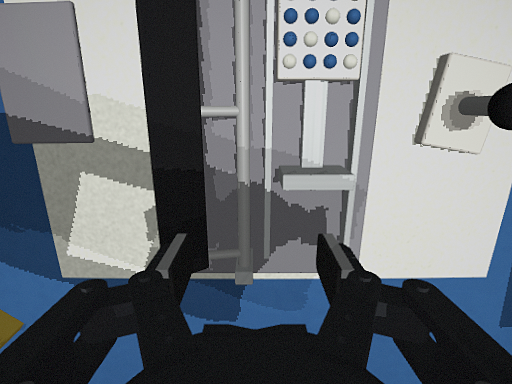

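The left finger (about 175, 250) is over the bar and the right one (about 330, 250) is over mid-lane, behind the pad (282–354, 180). Next I press down.

>>> step_arm(targets="1 -1 12 0 0 0;1 -1 22 0 0 0;1 -1 30 0 0 0;1 -1 36 0 0 0;1 -1 40 0 0 0;1 -1 40 0 0 0")

```text
time_s: 3.62
eef_pos: [0.5301, -0.1334, 0.0198]
eef_rot: [0.0, 0.744, 0.668, 0.0]
wrist_force: [-0.4, 0.2, 4.6]
opening: 0.778
```

```bash
python3 - <<'E'
from h import *
delta((-198,40,15))
c=optics.camera('wrist');save(c,'w3.png')
c=optics.camera('scene');cv2.imwrite('pics/s3.png',cv2.resize(c['image'][150:280,175:335,::-1],None,fx=4,fy=4))
E
```

```text
d mm [0.2 0.4 4.8] rv [ 0.0002 -0.0001  0.0003] st now [-198.2   40.4   19.8] F [-0.4  0.2  4.6]
```

View pics/w3.png

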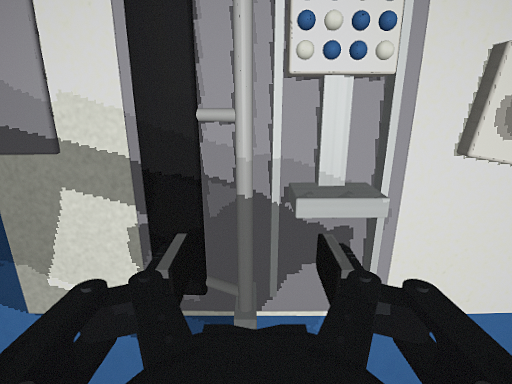

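View pics/s3.png

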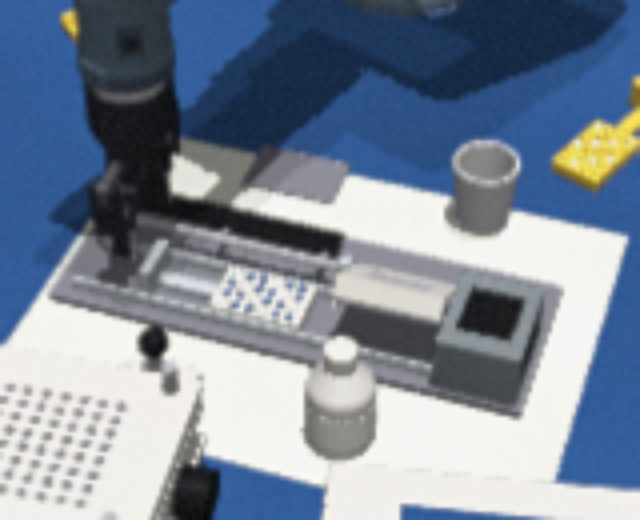

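>>> step_arm(targets="0 2 2 0 0 0;0 3 4 0 0 0;0 3 6 0 0 0;0 3 6 0 0 0")

```text
time_s: 4.22
eef_pos: [0.5328, -0.1337, 0.0138]
eef_rot: [-0.0, 0.744, 0.668, -0.0]
wrist_force: [-2.5, 0.6, 5.8]
opening: 0.779
```

```bash
python3 - <<'E'
from h import *
delta((-66,37,14))
E
```

```text
d mm [132.2   0.7  -0.2] rv [-0.0002 -0.0001  0.0003] st now [-198.2   37.7   13.8] F [-2.5  0.6  5.8]
```

>>> step_arm(targets="6 0 0 0 0 0;10 0 0 0 0 0;14 0 0 0 0 0;19 0 0 0 0 0;24 0 0 0 0 0;30 0 0 0 0 0;36 0 0 0 0 0;40 0 0 0 0 0")

```text
time_s: 5.22
eef_pos: [0.5381, -0.0953, 0.0145]
eef_rot: [0.002, 0.744, 0.668, -0.0]
wrist_force: [-2.0, -5.0, 6.5]
opening: 0.78
```

```bash
python3 - <<'E'
from h import *
delta((-66,37,14))
c=optics.camera('wrist');save(c,'w4.png')
E
```

```text
d mm [93.5 -0.4  0.3] rv [0.0022 0.0023 0.0008] st now [-159.5   36.5   14.5] F [-2.  -5.   6.5]
```

View pics/w4.png

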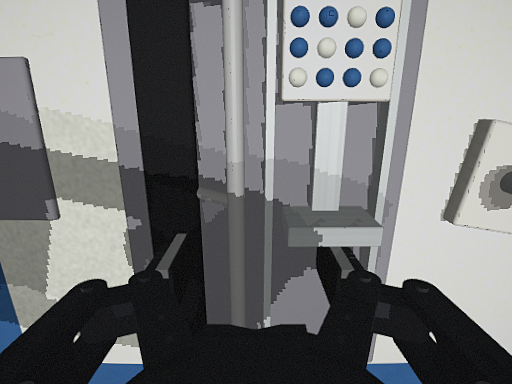

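>>> step_arm(targets="7 0 0 0 0 0;14 0 0 0 0 0;21 0 0 0 0 0;28 0 0 0 0 0;35 0 0 0 0 0;42 0 0 0 0 0;49 0 0 0 0 0;55 0 0 0 0 0")

```text
time_s: 6.28
eef_pos: [0.544, -0.0406, 0.0145]
eef_rot: [0.002, 0.744, 0.668, -0.0]
wrist_force: [-2.1, -5.7, 6.0]
opening: 0.78
```

```bash
python3 - <<'E'
from h import *
delta((-66,37,14))
c=optics.camera('wrist');save(c,'w5.png')
c=optics.camera('scene');cv2.imwrite('pics/s5.png',cv2.resize(c['image'][150:280,175:335,::-1],None,fx=4,fy=4))
E
```

```text
d mm [38.4 -0.5  0.4] rv [0.0023 0.0021 0.0007] st now [-104.4   36.5   14.5] F [-2.1 -5.7  6. ]
```

View pics/w5.png

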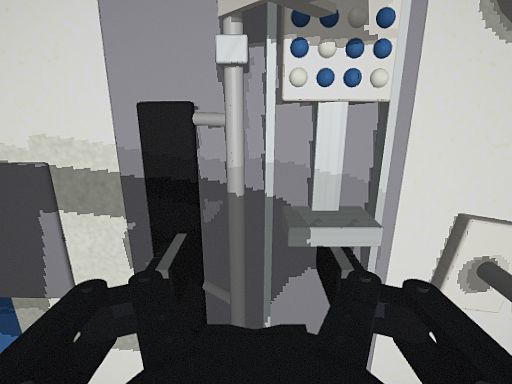

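View pics/s5.png

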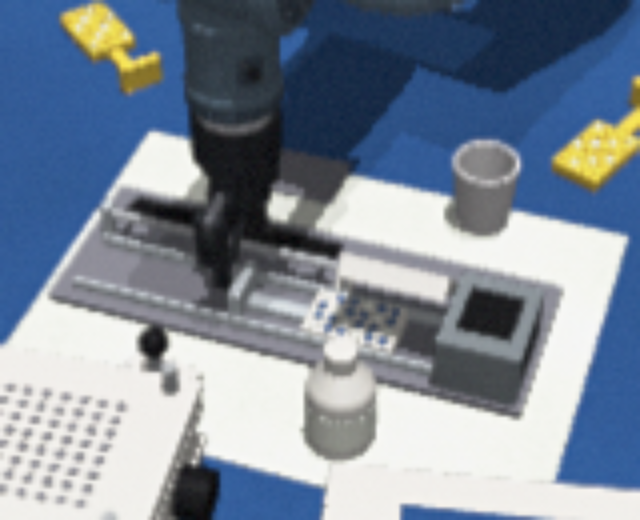

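>>> step_arm(targets="6 0 0 0 0 0;12 0 0 0 0 0;17 0 0 0 0 0;22 0 0 0 0 0;26 0 0 0 0 0;30 0 0 0 0 0;33 0 0 0 0 0;34 0 0 0 0 0")

```text
time_s: 7.38
eef_pos: [0.5476, -0.0067, 0.0145]
eef_rot: [0.001, 0.744, 0.668, 0.0]
wrist_force: [-2.5, -6.0, 6.7]
opening: 0.781
```

>>> step_arm(targets="1 0 0 0 0 0;2 0 0 0 0 0;2 0 0 0 0 0")

```text
time_s: 7.75
eef_pos: [0.5478, -0.0048, 0.0145]
eef_rot: [0.001, 0.744, 0.668, 0.0]
wrist_force: [-2.0, -5.0, 6.2]
opening: 0.783
```

```bash
python3 - <<'E'
from h import *
delta((-66,37,14))
c=optics.camera('wrist');save(c,'w6.png')
E
```

```text
d mm [ 2.4 -0.5  0.5] rv [0.0022 0.0018 0.0007] st now [-68.4  36.5  14.5] F [-2.  -5.   6.2]
```

View pics/w6.png

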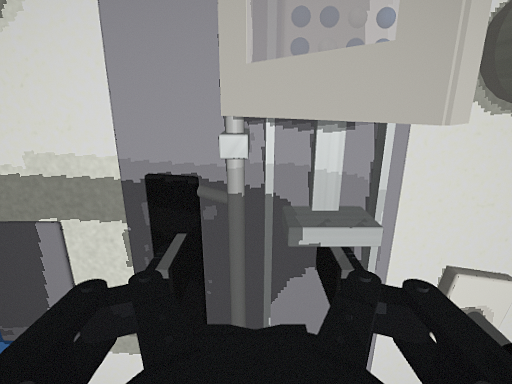

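>>> step_arm(targets="1 0 0 0 0 0;2 0 0 0 0 0;2 0 0 0 0 0")

```text
time_s: 8.18
eef_pos: [0.5481, -0.0028, 0.0145]
eef_rot: [0.001, 0.744, 0.668, 0.0]
wrist_force: [-2.2, -5.4, 6.9]
opening: 0.775
```

>>> step_arm(targets="1 0 0 0 0 0;1 0 0 0 0 0")

```text
time_s: 8.43
eef_pos: [0.5482, -0.0018, 0.0145]
eef_rot: [0.001, 0.744, 0.668, 0.0]
wrist_force: [-3.1, -5.3, 7.5]
opening: 0.778
```

>>> step_arm(targets="1 0 0 0 0 0;1 0 0 0 0 0")

```text
time_s: 8.68
eef_pos: [0.5483, -0.0008, 0.0145]
eef_rot: [0.001, 0.744, 0.668, 0.0]
wrist_force: [-1.5, -5.0, 7.3]
opening: 0.778
```

>>> step_arm(targets="1 0 0 0 0 0;1 0 0 0 0 0")

```text
time_s: 8.93
eef_pos: [0.5483, -0.0008, 0.0145]
eef_rot: [0.002, 0.744, 0.668, -0.0]
wrist_force: [-2.1, -9.7, 7.1]
opening: 0.784
```

>>> step_arm(targets="1 0 0 0 0 0;1 0 0 0 0 0")

```text
time_s: 9.18
eef_pos: [0.5484, -0.0007, 0.0145]
eef_rot: [0.002, 0.744, 0.668, -0.001]
wrist_force: [-4.1, -14.1, 7.4]
opening: 0.777
```

>>> step_arm(targets="1 0 0 0 0 0;1 0 0 0 0 0")

```text
time_s: 9.43
eef_pos: [0.5484, -0.0006, 0.0145]
eef_rot: [0.003, 0.744, 0.668, -0.001]
wrist_force: [-4.7, -17.5, 6.7]
opening: 0.778
```

```bash
python3 - <<'E'
from h import *
delta((-66,37,14))
c=optics.camera('wrist');save(c,'w7.png')
print([onz(c,uv,.04) for uv in((335,226),)], inv(onz(c,(335,226),.04)))
c=optics.camera('top');cv2.imwrite('pics/t7.png',cv2.resize(c['image'][110:260,150:335,::-1],None,fx=4,fy=4))
c=optics.camera('scene');cv2.imwrite('pics/s7.png',cv2.resize(c['image'][150:280,175:335,::-1],None,fx=4,fy=4))
E
```

```text
d mm [-1.8 -0.6  0.6] rv [ 0.0019  0.0055 -0.0004] st now [-64.2  36.4  14.5] F [ -4.7 -17.5   6.7]
[array([0.58639137, 0.01675936, 0.04      ])] [-42.9   0.5  40. ]
```

View pics/w7.png

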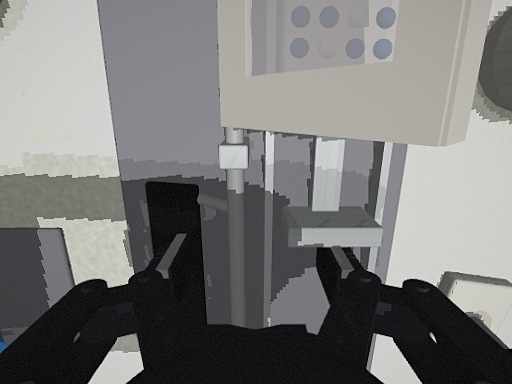

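View pics/s7.png

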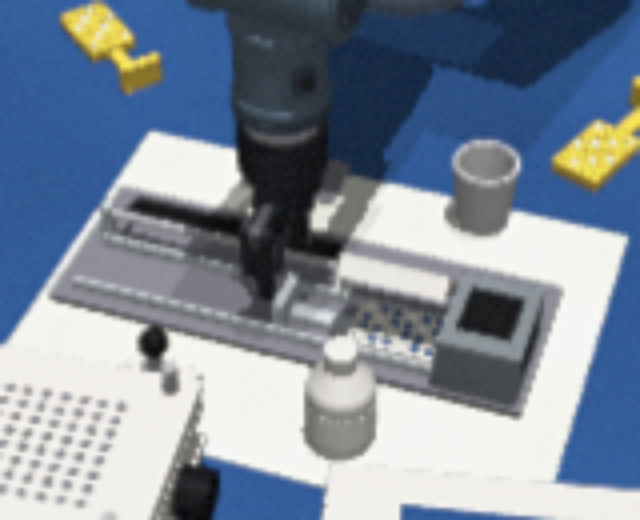

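Advance has stopped and the push force has risen to about 17 N, so the plate is on the end stop. I back off first with the bar still pressed, then rise.

>>> step_arm(targets="-4 0 0 0 0 0;-8 0 0 0 0 0;-12 0 0 0 0 0;-12 0 -5 0 0 0;-12 0 -12 0 0 0;-12 0 -20 0 0 0;-12 0 -28 0 0 0;-12 0 -36 0 0 0")

```text
time_s: 10.58
eef_pos: [0.5463, -0.0085, 0.0503]
eef_rot: [0.0, 0.744, 0.668, -0.0]
wrist_force: [-0.8, -0.6, 0.3]
opening: 0.781
```

>>> step_arm(targets="0 0 -10 0 0 0;0 0 -22 0 0 0;0 0 -40 0 0 0;-40 0 -80 0 0 0;-90 0 -120 0 0 0;-120 0 -130 0 0 0;-120 0 -130 0 0 0;-120 0 -130 0 0 0")

```text
time_s: 11.58
eef_pos: [0.5331, -0.1272, 0.1798]
eef_rot: [-0.0, 0.744, 0.668, 0.0]
wrist_force: [-0.8, -0.2, -0.3]
opening: 0.779
```

```bash
python3 - <<'E'
from h import *
delta((-66,37,14))
c=optics.camera('wrist');save(c,'w8.png')
for P in [(-55,-22,40),(-55,22,40),(0,-35,41),(0,45,41),(-230,92.4,58.5),(-30,92.4,58.5)]: print(P,np.round(proj(c,W(P)),1))
c=optics.camera('top');cv2.imwrite('pics/t8.png',cv2.resize(c['image'][110:260,150:335,::-1],None,fx=4,fy=4))
c=optics.camera('scene');cv2.imwrite('pics/s8.png',cv2.resize(c['image'][150:280,175:335,::-1],None,fx=4,fy=4))
E
```

```text
d mm [125.6   1.2 165.8] rv [-0.0005 -0.0006  0.0001] st now [-191.7   38.1  179.8] F [-0.8 -0.2 -0.3]
(-55, -22, 40) [321.4  34. ]
(-55, 22, 40) [272.8  33.8]
(0, -35, 41) [340.4 -36.4]
(0, 45, 41) [246.9 -36.9]
(-230, 92.4, 58.5) [201.6 221.3]
(-30, 92.4, 58.5) [188.9  -4.7]
```

View pics/w8.png

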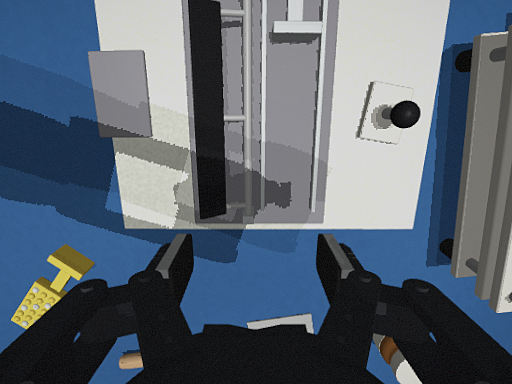

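View pics/s8.png

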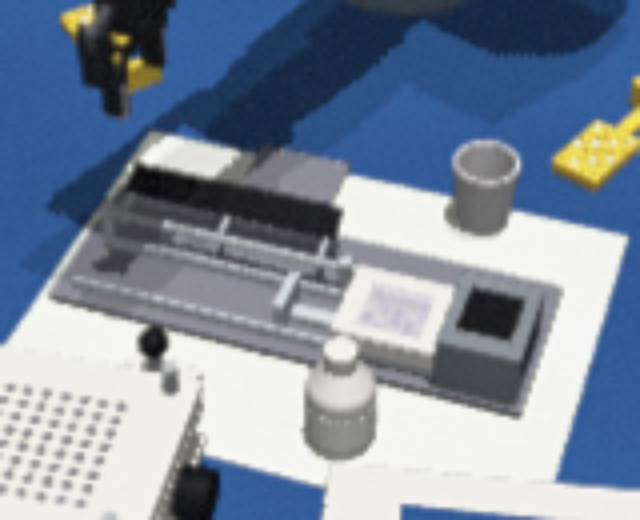

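View pics/t8.png

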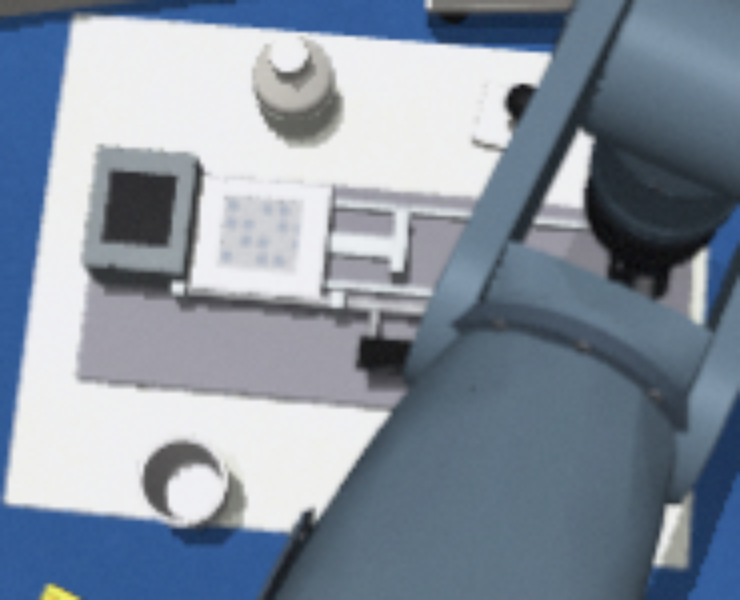

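The push pad's lower edge in the wrist view is at about (272–321, 33), against (273–321, 34) predicted for home. The cover is shut and the bar is back up. I'm handing in.

```bash
python3 -c "
from bench import ticket,ctrl
print(ticket.hand_in(), ctrl.get_obs()['time_s'])"
```

```text
the job is handed in; nothing more can be done
the job is handed in; nothing more can be done
```

The carrier is fully home against the end stop and the dust cover has sprung shut behind it. I handed the job in at about 12 s of robot time.

- **What I did:** With the fingers about 66 mm apart, I pressed the bar down with one fingertip at 6–7 N to hold the cover open. The other fingertip pushed the carrier along the lane until it stopped and the push force rose from about 5 to 17 N. I then backed off with the bar still pressed, and lifted clear.
- **Last checks:** In the wrist picture the push pad's rear edge lies within about 1 px of where it should be when home. The scene and top pictures show the cover shut, and the scene and wrist pictures show the bar back up. The wrist force is near zero, so the robot is touching nothing.
- **Everything else on the bench:** The neighbouring objects look unmoved in the last pictures. The top view was partly blocked by the arm, so there I relied on the wrist and scene views. I checked no objects outside the last pictures.

No check failed or disagreed.

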